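# Start the fume extraction at the soldering bench

### The arm

A 6-joint arm with a two-finger parallel gripper is mounted at the origin on the work surface. World frame = base frame: x ahead of the robot, y to its left, z up, the work surface at z = 0. Lengths are in m, angles in rad, forces in N, time in s.
With the tool pointing down it reaches from about 0.35 to 0.975 m from the base axis. Payload 4.9 kg.
Tool frame: the origin (TCP) lies midway between the tips of the shut fingers; the grasp point (between the pads) lies behind it (manip.grasp_offset is the y of the grasp point in the tool frame, in m); y points along the fingers, z is the direction in which the jaws open and shut, and the axes are right-handed (so a half turn about y gives the same grasp; the last joint's range is limited). The gripper opens to 85 mm and grips with 20 to 120 N. Pads are 22 mm wide; open, the fingers measure 114 mm over their backs; the gripper's body (76 mm by 85 mm) begins 54 mm behind the grasp point. The pads swing forward as they close: fully open they stand 13 mm farther back than shut.
Start: joints at [1.177, 0.053, 1.613, -0, 1.476, -0.119], TCP at [0.17, 0.602, 0.231] pointing down, gripper open.
Joint ranges: [-3.01, 3.01], [-1.01, 2.22], [0.06, 2.58], [-1.02, 4.17], [0.09, 2.62], [-3.14, 3.14]. Speed limits (rad/s): [2.57, 2.57, 3.14, 3.14, 3.14, 3.14].

### API

Orientations are given as a unit quaternion [w, x, y, z].
In Python, from plant import manip gives the robot as it stands. The module is installed in compiled form; this text tells all that it offers.
- The arm moves only by the shell command python3 -m jog 'ROWS'. ROWS is a JSON object of lists of equal length, an entry for each row: "offset": the shift along the world's x, y, z in units of 50 mm (1.0 is 50 mm), a list of three; "angular": the turn, a rotation vector about the world's x, y, z in units of 6 degrees (1.0 is 6 degrees), a list of three; "jaw": the finger opening in mm, from 0 to 85.4. In form: {"offset": [[tx, ty, tz], ...], "angular": [[ax, ay, az], ...], "jaw": [jaw, ...]}. A call has 1 to 12 rows; each row shifts and turns the commanded pose from where the row before left it; what a row does not reach is not made up. A row lasts 1/10 s, in which the tool goes at most 50 mm and 8.59 degrees, less where a joint would pass 70% of its speed; a pose out of reach is approached as far as the arm can. A call is refused whole if a number of a shift passes 1 or a number of a turn 1, either way. A call with a gripper value outside its range is refused whole. The fingers move at their own pace and stop on an object; the grip force is fixed at half the most. Time passes only in rows, so rows that do not move let the fingers close. It gives the time, the measured TCP pose, the force and the opening at its end, in the units of the state.
- manip.state(): the state, without advancing time (a new reading comes with each control period).
- manip.grab_frame(name): name is "scene" or "top" or "wrist"; returns the picture (400x640x3 uint8, blue, green, red); there is no depth.
- manip.camera_model(name): a dict with "fx", "fy", "cx", "cy" (pixels), "rvec" (rotation vector, rad) and "tvec" (3), from world to camera coordinates, as OpenCV has them; the wrist camera has in their place "mount" (4x4, takes a point from camera to tool coordinates, whose origin is the TCP and whose axes are the tool frame's). Camera axes: x right, y down, z forward; pixel columns grow to the right and rows downward; lengths in m; the calibration is good to about 2 mm. A picture is of the moment at which its call begins: read the wrist's pose just before it. camera_model takes no time and is no camera call.
- manip.job_done(): hands the job in, once; it reports no verdict.
The state is a dict: "time": time; "joint_pos": joint angles; "joint_vel": joint speeds; "joint_efforts": joint torques, N m; "tool_pos": TCP position; "tool_rot": TCP orientation; "contact_force": force on the tool from outside, world axes, zero at the start; "ft_torque": the same for the moment, N m; "gripper_width": opening from 0.0 (shut) to 1.0 (fully open).
Only numpy, scipy, OpenCV 4.12 (cv2) and the standard library are available. Lean on these libraries where they do the work, as an engineer would, in place of code of your own. Each camera call takes 0.05 s, during which the arm holds its last target.

### The job

Start the bench's fume extraction by pressing its controls in order: first push down the raised end of the white rocker on the isolator box until the rocker has tipped fully over, then press the square key on the control console fully home so that it stays down, and last press the round key fully home and let it spring back up. Do not press the long bar key at all. Everything is only pressed, nothing is picked up: the console stays where it stands, and the jar, bangle, mandrel and hammer around it are left undisturbed.

Things in the scene. Friction and masses are not known exactly. Their poses are not given: they have to be found in the camera images.
- isolator: isolator box, a grey painted box 130 x 90 mm and 60 mm high with a 165 x 90 x 5 mm steel foot plate, screwed to the bench; it may stand at any yaw. Origin at the centre of its underside, z up, x along its length and towards the rocker's raised end. The rocker lies in a black surround in the middle of its top
- rocker_raised_end (a point): the white rocker is 80 mm (along the box's x) x 40 x 12 mm and pivots at its middle, 64 mm above the bench, its upper face 10 mm above the pivot. This point is on the upper face 30 mm from the middle towards the end raised at the start (the end to push down), about 80 mm above the bench; it moves with the rocker and sinks 12 mm as it tips fully over
- rocker (a joint): angle of the rocker in rad: 0 to 0.05 at the start (its end towards the box's +x raised), 0.4 when tipped fully over against its stop. A stiff hinge without spring: it stays where it is left; pushing at the raised end takes about 3 N, up to 6 N where a broad fingertip bears nearer the pivot
- console: control console, a grey painted box 160 mm (x) x 250 mm (y) x 58 mm high, about 1.8 kg, standing loose on four rubber feet. Origin at the centre of its underside, z up, x away from the robot at yaw 0, y along its length. Beyond the keys its top has a small flush dial and vent slots
- console_top (a point): centre of the console's flat top, 58 mm above the bench, axes as the console. Three white keys stand in a row along y, at x -20 mm from here: square at y +75, long bar at y 0, round at y -75 mm; each stands 16 mm proud of the top and goes straight down 8 mm, so 8 mm stays proud when it is fully home
- square_key_top (a point): centre of the upper face of the square key, 36 x 36 mm, 74 mm above the bench at the start; moves with the key
- square_key (a joint): travel of the square key in m, 0 up (start), 0.008 fully home. A push latch: it takes about 4 N and stays down where it is left
- round_key_top (a point): centre of the upper face of the round key, 44 mm diameter, 74 mm above the bench; moves with the key
- round_key (a joint): travel of the round key in m, 0 up (start), 0.008 fully home against its stop. Spring return: about 1 N to start moving, 4.5 N fully home; springs back when released
- bar_key_top (a point): centre of the upper face of the long bar key, 72 mm (along the console's x) x 22 mm, between the square and the round key, 74 mm above the bench; not to be pressed
- bar_key (a joint): travel of the bar key in m, 0 up (start), 0.008 fully home; spring return; must stay up
- jar_center (a point): middle of a closed amber glass jar with a steel cap, 44 mm diameter, 60 mm high, loose on the bench; bystander
- bangle_center (a point): middle of a brass bangle, 66 mm outside diameter, 5 mm thick, lying loose on a white ceramic board 80 x 80 mm and 20 mm high; bystander
- mandrel_center (a point): middle (65 mm up) of an upright steel bangle mandrel, a cone 130 mm high on a foot of 76 mm diameter, loose; bystander
- mallet: small hammer lying on the bench, 220 mm long, handle towards its own -x; origin below its middle; bystander
Not all that is in view belongs to the job. What is shaped like the isolator but green or turquoise is not meant.

How it is judged:
By the outcome, as a careful person would: the job done as asked, in the order asked, and still so for the second after the job is handed in, with the robot touching nothing.
It also fails if it takes over 48 s, if anything falls off the work surface, if the arm or the gripper's body presses on something with over 40 N, if the wrist force passes 120 N, or if a joint passes its speed limit or range.

## Working session

There is one attempt and no reset: what is moved stays moved. The work goes in short steps, Python scripts to look and compute and a shell command to move; the robot and the scene stay as the last step left them, time stands still between calls to the robot, and variables do not carry over. Pictures are saved under pics/ and viewed, and the job is handed in when it is done.

```bash
mkdir -p pics; python3 - <<'E'
from plant import manip
import cv2
for n in("scene","top","wrist"):
    s=manip.state(); cv2.imwrite(f"pics/{n}0.png",manip.grab_frame(n)); 
    print(n,manip.camera_model(n))
print(s, manip.grasp_offset)
E
```

```text
scene {'fx': 385.5548073489051, 'fy': 385.5548073489051, 'cx': 320.80328450465487, 'cy': 208.0809921884995, 'rvec': array([ 1.20492289,  2.38215541, -0.91838624]), 'tvec': array([ 0.29048086, -0.23331453,  1.4359714 ])}
top {'fx': 431.98737264527267, 'fy': 431.98737264527267, 'cx': 314.9429889102036, 'cy': 192.81207860199228, 'rvec': array([ 2.15072134, -2.10593   ,  0.19773203]), 'tvec': array([-0.00798965,  0.50495365,  1.47263725])}
wrist {'fx': 352.96107798248687, 'fy': 352.96107798248687, 'cx': 320.2997878831519, 'cy': 201.43058975266138, 'mount': array([[ 4.23500857e-04,  9.49713956e-01,  3.13118544e-01,
        -8.07086307e-02],
       [ 1.96672209e-04, -3.13118645e-01,  9.49713997e-01,
        -1.41361347e-01],
       [ 9.99999891e-01, -3.40622976e-04, -3.19388356e-04,
        -1.38540611e-03],
       [ 0.00000000e+00,  0.00000000e+00,  0.00000000e+00,
         1.00000000e+00]])}
{'time': 0.1, 'joint_pos': array([ 1.17698270e+00,  5.33424419e-02,  1.61416248e+00, -2.96435828e-05,
        1.47605354e+00, -1.18994128e-01]), 'joint_vel': array([-0.00082651,  0.00037984, -0.00318497,  0.00079025, -0.00068069,
        0.00227864]), 'joint_efforts': array([ 5.65121936e-04, -3.94904029e+01, -3.71362746e+01, -8.70994472e-05,
        3.89640976e-03, -2.23730513e-05]), 'tool_pos': array([0.16938735, 0.60100382, 0.23015054]), 'tool_rot': array([-0.69976654,  0.70111642, -0.09702302,  0.09669068]), 'contact_force': array([1.12492562, 0.22087095, 0.1681533 ]), 'ft_torque': array([ 0.03074235, -0.05812806, -0.02252853]), 'gripper_width': 1.0063360730384359} -0.0187
```

View pics/top0.png

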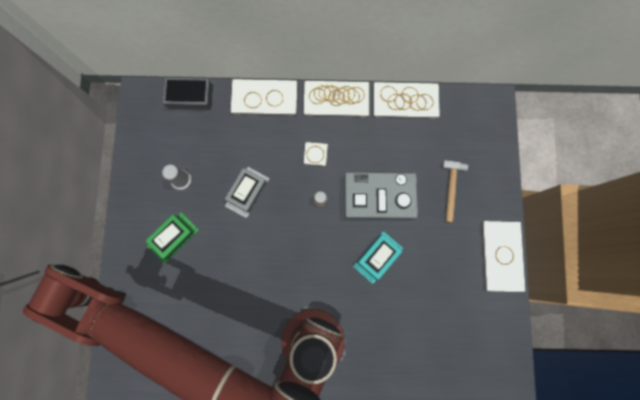

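View pics/scene0.png

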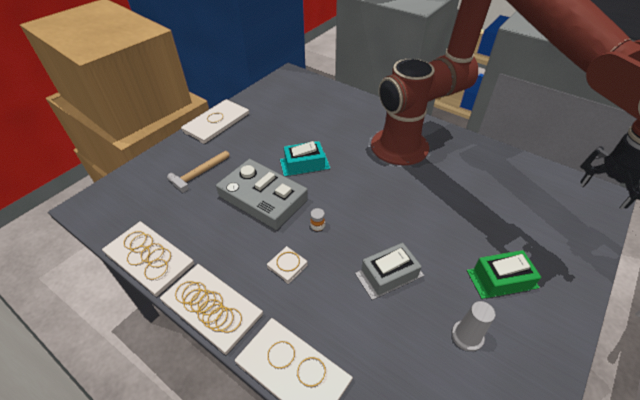

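View pics/wrist0.png

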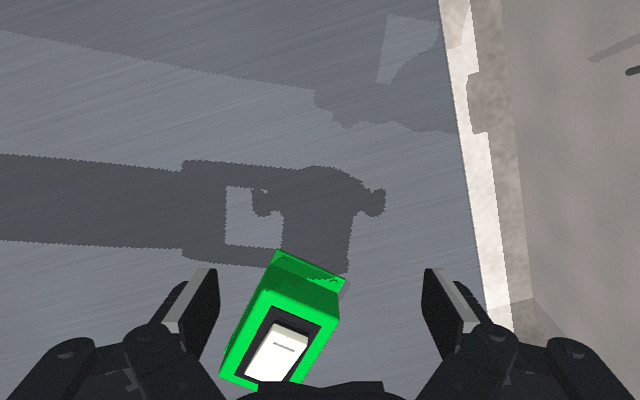

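The top view shows the grey isolator at about (246,190), the console at (381,195), and the green and turquoise decoys at (170,236) and (379,257). I'll zoom in and measure.

```bash
cat > h.py <<'E'
import numpy as np, cv2
from plant import manip
from scipy.spatial.transform import Rotation as R
def cam(n,s=None):
    m=manip.camera_model(n); K=np.array([[m['fx'],0,m['cx']],[0,m['fy'],m['cy']],[0,0,1]])
    if 'mount' in m:
        T=np.eye(4); q=s['tool_rot']; T[:3,:3]=R.from_quat([q[1],q[2],q[3],q[0]]).as_matrix(); T[:3,3]=s['tool_pos']
        W=T@m['mount']; return K,W[:3,:3],W[:3,3]
    r=cv2.Rodrigues(m['rvec'])[0]; return K,r.T,-r.T@m['tvec']
def plane(c,uv,z):
    K,Rw,o=c; d=Rw@np.linalg.solve(K,[uv[0],uv[1],1.]); return o+d*(z-o[2])/d[2]
def blobs(img,lo=170,amin=40,amax=4000):
    h=cv2.cvtColor(img,cv2.COLOR_BGR2HSV); m=((h[...,2]>lo)&(h[...,1]<50)).astype(np.uint8)
    out=[]
    for c in cv2.findContours(m,cv2.RETR_EXTERNAL,cv2.CHAIN_APPROX_NONE)[0]:
        a=cv2.contourArea(c)
        if amin<a<amax:
            M=cv2.moments(c); out.append((a,M['m10']/M['m00'],M['m01']/M['m00'],cv2.minAreaRect(c)))
    return out
E
python3 - <<'E'
from h import *
for n in("top","scene"):
    im=cv2.imread(f"pics/{n}0.png"); c=cam(n)
    for b in blobs(im):
        z=.074; print(n,np.round(b[:3],1),np.round(plane(c,b[1:3],z)[:2],4),[np.round(plane(c,p,z)[:2],3).tolist() for p in cv2.boxPoints(b[3])])
t=cv2.imread("pics/top0.png"); s=cv2.imread("pics/scene0.png")
a=cv2.resize(t[150:240,210:430],(800,327),interpolation=3); b=cv2.resize(s[230:300,340:440],(400,270),interpolation=3);d=cv2.resize(s[150:240,205:325],(400,270))
cv2.imwrite("pics/z0.png",np.vstack([a,np.hstack([b,d[:270]])]))
E
```

```text
top [236.  380.9 256. ] [ 0.2888 -0.2235] [[0.271, -0.185], [0.33, -0.232], [0.306, -0.262], [0.248, -0.215]]
top [252.5 166.3 235.4] [0.3426 0.502 ] [[0.329, 0.545], [0.385, 0.487], [0.357, 0.459], [0.301, 0.517]]
top [2506.5  503.8  256.3] [ 0.2964 -0.6375] [[0.414, -0.574], [0.423, -0.704], [0.184, -0.7], [0.175, -0.574]]
top [ 88.  360.  199.5] [ 0.4798 -0.1528] [[0.495, -0.136], [0.496, -0.17], [0.465, -0.17], [0.464, -0.136]]
top [103.  403.5 199.5] [ 0.483  -0.3027] [[0.502, -0.284], [0.503, -0.322], [0.464, -0.321], [0.463, -0.283]]
top [ 56. 320. 197.] [ 0.4856 -0.015 ] [[0.499, -0.001], [0.5, -0.029], [0.472, -0.029], [0.471, -0.002]]
top [107.  381.9 199.8] [ 0.4804 -0.2282] [[0.515, -0.218], [0.515, -0.239], [0.449, -0.239], [0.448, -0.218]]
top [224.5 244.  187.9] [0.5117 0.2478] [[0.489, 0.284], [0.557, 0.244], [0.536, 0.211], [0.468, 0.251]]
top [ 61.  400.7 178.9] [ 0.5553 -0.294 ] [[0.569, -0.278], [0.57, -0.309], [0.541, -0.309], [0.541, -0.278]]
top [106.  169.4 171.6] [0.5639 0.5095] [[0.583, 0.53], [0.584, 0.492], [0.545, 0.489], [0.544, 0.527]]
top [ 78.5 454.2 
[... 1820 characters left out ...]
, [0.587, -0.284]]
scene [ 88.5 177.2 180.2] [ 0.6484 -0.4426] [[0.655, -0.483], [0.631, -0.491], [0.641, -0.408], [0.663, -0.401]]
scene [102.5 264.2 178.9] [ 0.4827 -0.2253] [[0.515, -0.237], [0.439, -0.238], [0.448, -0.213], [0.523, -0.213]]
scene [ 90.  247.  169.5] [ 0.4829 -0.2994] [[0.479, -0.331], [0.455, -0.299], [0.487, -0.269], [0.51, -0.3]]
scene [166.  303.4 147.9] [ 0.29   -0.2201] [[0.315, -0.256], [0.238, -0.218], [0.266, -0.185], [0.342, -0.223]]
scene [1149.5  214.2  118.9] [ 0.3523 -0.5918] [[0.455, -0.656], [0.172, -0.656], [0.243, -0.521], [0.505, -0.534]]
scene [414.  325.6  43.5] [-0.3828 -0.6153] [[-0.222, -0.611], [-0.485, -0.809], [-0.559, -0.683], [-0.289, -0.501]]
```

View pics/z0.png

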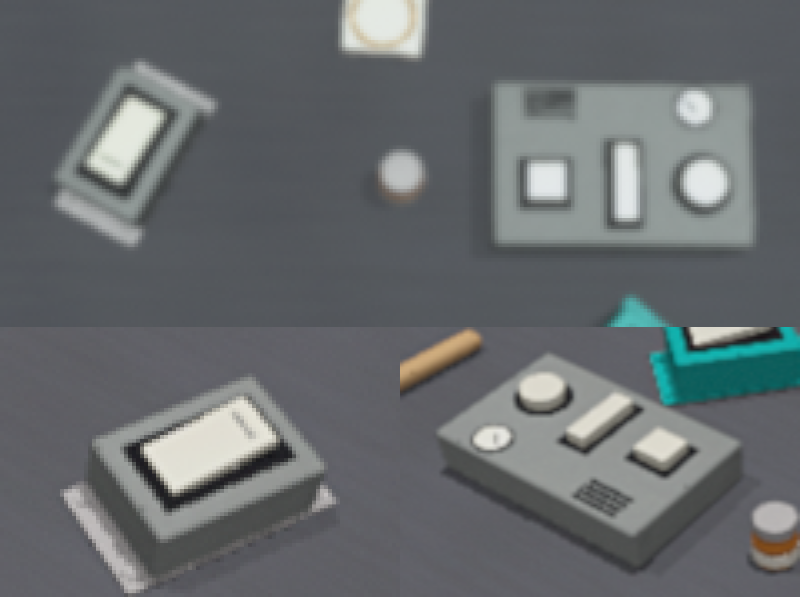

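```bash
python3 - <<'E'
from h import *
s=manip.state(); q=s['tool_rot']
print(np.round(R.from_quat([q[1],q[2],q[3],q[0]]).as_matrix(),3), cam("wrist",s)[2])
# two-view end heights for rocker: intersect rays of the mid-ends
def tri(a,b):
    A=[];y=[]
    for n,uv in(("top",a),("scene",b)):
        K,Rw,o=cam(n); d=Rw@np.linalg.solve(K,[*uv,1.]); d/=np.linalg.norm(d); P=np.eye(3)-np.outer(d,d); A.append(P); y.append(P@o)
    return np.linalg.solve(sum(A),sum(y))
# corners via zoom picture (top zoom 3.636, scene zoom 4x3.857)
T=lambda u,v:(210+u/3.636,150+v/3.636)
S=lambda u,v:(340+u/4,230+(v-327)/3.857)
# top: far end corners (125,95),(168,105); near end (85,172),(126,186)
# scene: lower-left end corners (140,447),(178,495) ; right end (238,397),(278,440)
for a,b in(((125,95),(140,447)),((168,105),(178,495)),((85,172),(238,397)),((126,186),(278,440))): print(tri(T(*a),S(*b)))
E
```

```text
[[ 0.962 -0.001  0.271]
 [-0.271 -0.001  0.962]
 [-0.    -1.    -0.002]] [0.09143659 0.62187091 0.37169937]
[0.55325181 0.23373809 0.09904726]
[0.54545475 0.22974555 0.03560603]
[0.4796421  0.26546397 0.0984213 ]
[0.46568952 0.26441286 0.03695982]
```

```bash
python3 -m jog '{"offset":[[0.6,-0.8,0],[0.6,-0.8,0],[0.6,-0.8,0],[0.6,-0.8,0],[0.6,-0.7,0],[0.6,-0.7,0],[0.6,-0.7,0],[0.6,-0.7,0],[0,0,0],[0,0,0]],"angular":[[0,0,0],[0,0,0],[0,0,0],[0,0,0],[0,0,0],[0,0,0],[0,0,0],[0,0,0],[0,0,0],[0,0,0]],"jaw":[0,0,0,0,0,0,0,0,0,0]}'
python3 - <<'E'
from h import *
s=manip.state(); im=manip.grab_frame("wrist"); cv2.imwrite("pics/w1.png",im); np.save("w1.npy",s,allow_pickle=True)
t=manip.grab_frame("top"); cv2.imwrite("pics/t1.png",t)
print(s['time'],s['tool_pos'],s['contact_force'],s['gripper_width'])
c=cam("wrist",s)
for b in blobs(im,170,200,60000): print(np.round(b[:3]),cv2.boxPoints(b[3]).round(1).tolist(),np.round(plane(c,b[1:3],.074),4))
E
```

```text
time: 1.15
tool_pos: [0.4099, 0.3008, 0.231]
tool_rot: [-0.7, 0.7, -0.098, 0.097]
contact_force: [-0.2, -0.6, 0.3]
gripper_width: -0.0
1.15 [0.40988096 0.3007987  0.23095828] [-0.21445286 -0.5815289   0.33376579] -0.00014535831852153573
[350.   8. 389.] [[0.0, 399.0], [0.0, 368.0], [23.0, 368.0], [23.0, 399.0]] [ 0.5383 -0.0881  0.074 ]
[864.  53. 325.] [[30.100000381469727, 332.70001220703125], [39.20000076293945, 305.3999938964844], [76.0999984741211, 317.70001220703125], [67.0, 345.0]] [4.787e-01 1.000e-04 7.400e-02]
[2490.  595.  300.] [[554.0, 293.0], [612.7999877929688, 263.6000061035156], [634.7999877929688, 307.6000061035156], [576.0, 337.0]] [0.598 0.525 0.074]
[504. 259. 295.] [[248.1999969482422, 315.70001220703125], [256.0, 269.0], [270.29998779296875, 271.3999938964844], [262.5, 318.1000061035156]] [0.5017 0.2107 0.074 ]
[432. 284. 279.] [[271.70001220703125, 312.70001220703125], [283.1000061035156, 255.60000610351562], [304.79998779296875, 260.0], [293.3999938964844, 317.1000061035156]] [0.4917 0.24   0.074 ]
[654. 507. 228.] [[471.20001220703125, 240.10000610351562], [523.2999877929688, 193.6999969482422], [552.0999755859375, 226.10000610351562], [500.0, 272.5]] [0.4973 0.4511 0.074 ]
[302. 304. 194.] [[271.79998779296875, 201.0], [272.5, 184.8000030517578], [353.6000061035156, 188.0], [353.0, 204.1999969482422]] [0.4156 0.2824 0.074 ]
[4649.  541.   39.] [[487.29998779296875, 65.30000305175781], [561.7000122070312, -29.899999618530273], [600.4000244140625, 0.30000001192092896], [526.0, 95.5]] [0.3462 0.4951 0.074 ]
```

View pics/w1.png

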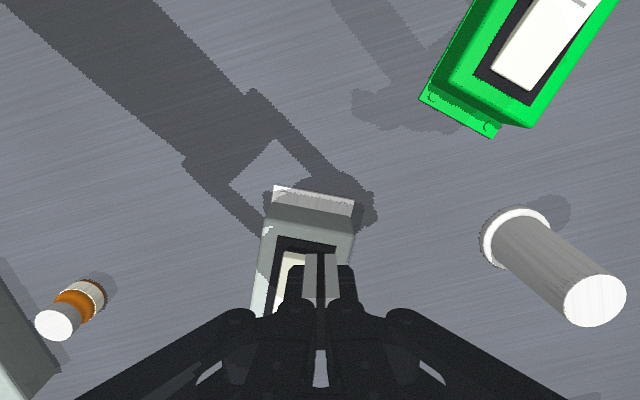

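```bash
python3 -m jog '{"offset":[[0.6,-0.6,0],[0.6,-0.6,0],[0.6,-0.6,0],[0.6,-0.6,0],[0.6,-0.6,0],[0,0,0],[0,0,0]],"angular":[[0,0,0],[0,0,0],[0,0,0],[0,0,0],[0,0,0],[0,0,0],[0,0,0]],"jaw":[0,0,0,0,0,0,0]}'
python3 - <<'E'
from h import *
s=manip.state(); im=manip.grab_frame("wrist"); cv2.imwrite("pics/w2.png",im)
print(s['time'],s['tool_pos'],s['contact_force'],s['gripper_width'])
c=cam("wrist",s)
for b in blobs(im,170,200,60000): print(np.round(b[:3]),cv2.boxPoints(b[3]).round(1).tolist(),np.round(plane(c,b[1:3],.074),4))
E
```

```text
time: 1.95
tool_pos: [0.5593, 0.1525, 0.2309]
tool_rot: [0.701, -0.7, 0.097, -0.096]
contact_force: [0.2, -0.3, 0.3]
gripper_width: 0.001
1.95 [0.55926603 0.1525148  0.23089756] [ 0.19166755 -0.34709601  0.33068361] 0.0014454442385104908
[336. 579. 394.] [[557.0, 386.0], [599.0, 386.0], [599.0, 399.0], [557.0, 399.0]] [0.8626 0.3569 0.074 ]
[1074.  498.  345.] [[462.70001220703125, 338.5], [479.79998779296875, 308.8999938964844], [534.9000244140625, 340.79998779296875], [517.7999877929688, 370.3999938964844]] [0.7746 0.2796 0.074 ]
[4200.  218.  280.] [[173.39999389648438, 256.8999938964844], [248.0, 242.0], [260.5, 304.5], [185.89999389648438, 319.3999938964844]] [0.6253 0.0301 0.074 ]
[478. 382. 169.] [[344.5, 165.10000610351562], [346.1000061035156, 157.60000610351562], [420.3999938964844, 173.1999969482422], [418.79998779296875, 180.6999969482422]] [0.5619 0.206  0.074 ]
[1426.  118.  152.] [[96.0, 131.0], [139.0, 131.0], [139.0, 173.0], [96.0, 173.0]] [ 0.4862 -0.0075  0.074 ]
[4748.   28.  220.] [[0.0, 282.0], [0.0, 126.0], [75.0, 126.0], [75.0, 282.0]] [ 0.521  -0.1134  0.074 ]
[454. 625.  62.] [[609.9000244140625, 93.0999984741211], [626.4000244140625, 29.700000762939453], [641.4000244140625, 33.599998474121094], [625.0, 97.0]] [0.5297 0.409  0.074 ]
[15699.   413.    86.] [[343.29998779296875, 155.6999969482422], [375.79998779296875, -7.0], [486.0, 15.0], [453.5, 177.6999969482422]] [0.5018 0.245  0.074 ]
```

View pics/w2.png

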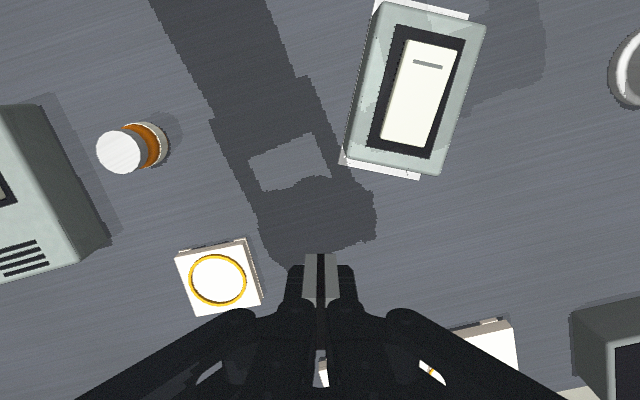

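View pics/t1.png

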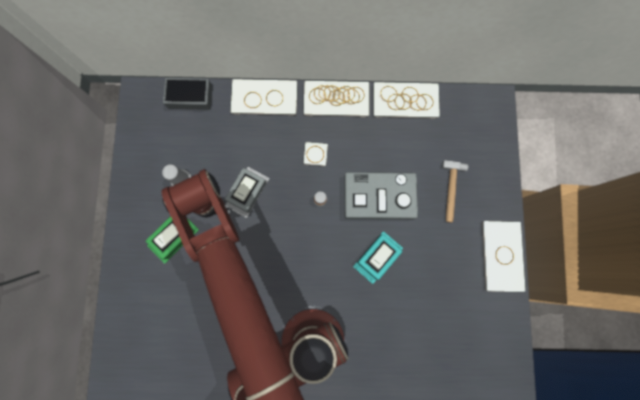

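```bash
python3 - <<'E'
import cv2
im=cv2.imread("pics/w2.png")[0:190,330:500]; cv2.imwrite("pics/z2.png",cv2.resize(im,None,fx=3.15,fy=3.15,interpolation=cv2.INTER_CUBIC))
im=cv2.imread("pics/scene0.png")[230:300,340:440]; cv2.imwrite("pics/z3.png",cv2.resize(im,None,fx=8,fy=8,interpolation=cv2.INTER_NEAREST))
E
```

```text
(no output)
```

View pics/z2.png

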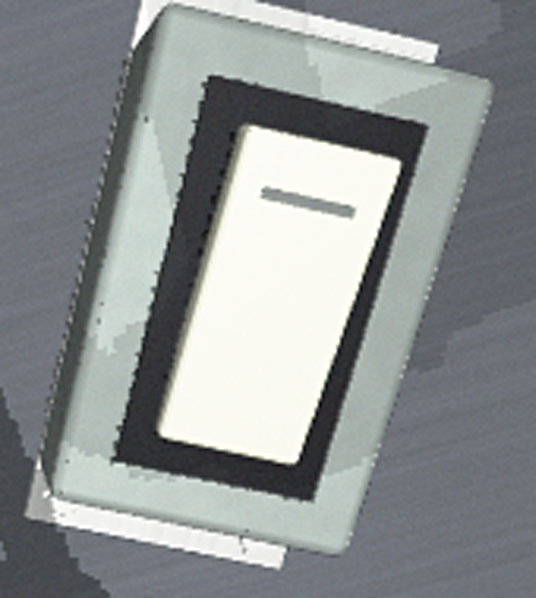

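View pics/z3.png

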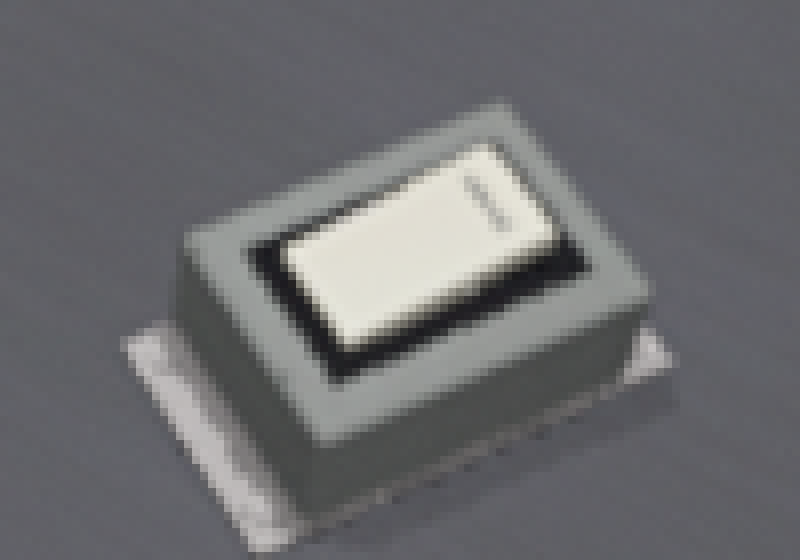

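```bash
python3 - <<'E'
from h import *
s=manip.state(); cw=cam("wrist",s); cs=cam("scene"); ct=cam("top")
def tri(L):
    A=[];y=[]
    for (K,Rw,o),uv in L:
        d=Rw@np.linalg.solve(K,[*uv,1.]); d/=np.linalg.norm(d); P=np.eye(3)-np.outer(d,d); A.append(P); y.append(P@o)
    p=np.linalg.solve(sum(A),sum(y)); return p, [float(np.linalg.norm(a@p-b)) for a,b in zip(A,y)]
W=lambda u,v:(330+u/3.15,v/3.15)
S=lambda u,v:(340+u/8,230+v/8)
P=[]
for nm,a,b in(("M1",(243,126),(488,145)),("M2",(402,160),(558,240)),("U1",(160,437),(285,245)),("U2",(296,465),(348,348))):
    p,r=tri([(cw,W(*a)),(cs,S(*b))]); P.append(p); print(nm,p.round(4),np.round(r,4))
m=(P[0]+P[1])/2;u=(P[2]+P[3])/2; print((m+u)/2,m-u,np.degrees(np.arctan2(*(m-u)[1::-1])))
for a in ((207,77),(428,126),(117,460),(314,500)): print("surround",plane(cw,W(*a),.06).round(4))
# console keys from scene/top
for nm,a,b in(("sq",(360,199.5),(282.6,188.7)),("round",(403.5,199.5),(247,169.5)),("bar",(381.9,199.8),(264.2,178.9))):
    print(nm,plane(ct,a,.074),plane(cs,b,.074))
E
```

```text
M1 [0.4658 0.249  0.0718] [0.0016 0.0016]
M2 [0.4845 0.286  0.0699] [0.0011 0.0011]
U1 [0.5364 0.2133 0.066 ] [0.0016 0.0016]
U2 [0.5553 0.2489 0.0608] [0.0015 0.0015]
[0.51049354 0.24929878 0.06711457] [-0.07068268  0.03640475  0.00738567] 152.74950395341523
surround [0.4525 0.244  0.06  ]
surround [0.479  0.2963 0.06  ]
surround [0.5412 0.1995 0.06  ]
surround [0.5674 0.2509 0.06  ]
sq [ 0.47981273 -0.15280278  0.074     ] [ 0.48177723 -0.15029387  0.074     ]
round [ 0.48303604 -0.30265973  0.074     ] [ 0.48277033 -0.29963192  0.074     ]
bar [ 0.48038779 -0.22821708  0.074     ] [ 0.48269736 -0.22527303  0.074     ]
```

Rocker: centre (0.510, 0.249). The end with the grey mark is raised (towards the robot, −x+y). The face-width ratio and the triangulated heights both say so. I'll move over a point 32 mm out on that side.

```bash
python3 -m jog '{"offset":[[-0.39,0.55,0],[-0.39,0.55,0],[-0.39,0.55,0],[-0.38,0.56,0],[0,0,-0.9],[0,0,-0.9],[0,0,-0.8],[0,0,0],[0,0,0]],"angular":[[0,0,-1],[0,0,-0.9],[0,0,0],[0,0,0],[0,0,0],[0,0,0],[0,0,0],[0,0,0],[0,0,0]],"jaw":[0,0,0,0,0,0,0,0,0]}'
python3 - <<'E'
from h import *
s=manip.state(); im=manip.grab_frame("wrist"); cv2.imwrite("pics/w4.png",im); cv2.imwrite("pics/s4.png",cv2.resize(manip.grab_frame("scene")[210:310,330:450],None,fx=5,fy=5,interpolation=2))
print(s['time'],s['tool_pos'],s['contact_force'])
E
```

```text
time: 2.9
tool_pos: [0.4809, 0.2631, 0.1016]
tool_rot: [-0.687, 0.688, -0.166, 0.165]
contact_force: [0.7, -0.2, 0.6]
gripper_width: 0.004
2.9 [0.48094857 0.2630577  0.10155261] [ 0.67902732 -0.17319229  0.61112106]
```

View pics/w4.png

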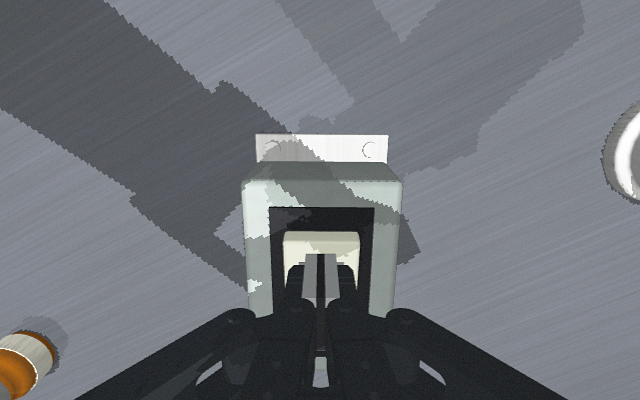

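View pics/s4.png

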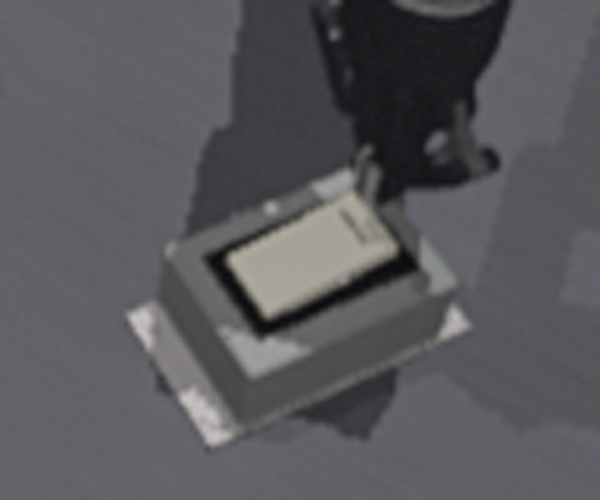

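The fingertips are over the marked end, centred across the rocker. Pressing down slowly.

```bash
python3 -m jog '{"offset":[[0,0,-0.1],[0,0,-0.1],[0,0,-0.1],[0,0,-0.1],[0,0,-0.1],[0,0,0],[0,0,0]],"angular":[[0,0,0],[0,0,0],[0,0,0],[0,0,0],[0,0,0],[0,0,0],[0,0,0]],"jaw":[0,0,0,0,0,0,0]}'
python3 -m jog '{"offset":[[0,0,-0.06],[0,0,-0.06],[0,0,0],[0,0,0]],"angular":[[0,0,0],[0,0,0],[0,0,0],[0,0,0]],"jaw":[0,0,0,0]}'
```

```text
time: 3.7
tool_pos: [0.4821, 0.2618, 0.076]
tool_rot: [-0.687, 0.688, -0.166, 0.166]
contact_force: [0.3, 0.5, -0.4]
gripper_width: -0.002
time: 4.1
tool_pos: [0.4821, 0.2622, 0.0704]
tool_rot: [0.687, -0.687, 0.166, -0.166]
contact_force: [-1.6, 1.0, 2.8]
gripper_width: -0.004
```

```bash
python3 -m jog '{"offset":[[0,0,-0.04],[0,0,0],[0,0,0]],"angular":[[0,0,0],[0,0,0],[0,0,0]],"jaw":[0,0,0]}'
python3 -m jog '{"offset":[[0,0,-0.04],[0,0,0],[0,0,0]],"angular":[[0,0,0],[0,0,0],[0,0,0]],"jaw":[0,0,0]}'
```

```text
time: 4.4
tool_pos: [0.4819, 0.2624, 0.0689]
tool_rot: [0.687, -0.687, 0.166, -0.166]
contact_force: [-4.6, 0.5, 6.3]
gripper_width: 0.003
time: 4.7
tool_pos: [0.4821, 0.2625, 0.0686]
tool_rot: [0.687, -0.687, 0.166, -0.166]
contact_force: [-9.9, -0.3, 15.2]
gripper_width: -0.001
```

The stop is reached: no further motion, and the force rises to 15 N. Now to lift, check and travel.

```bash
python3 -m jog '{"offset":[[0,0,0.2],[0,0,0.8],[0,0,0.9],[0,0,0.9],[0.4,-0.9,0],[0.4,-0.9,0],[0.4,-0.9,0],[0.4,-0.9,0],[0.4,-0.9,0],[0,-0.9,0],[0,0,0],[0,0,0]],"angular":[[0,0,0],[0,0,0],[0,0,0],[0,0,0],[0,0,1],[0,0,1],[0,0,1],[0,0,1],[0,0,0.7],[0,0,0],[0,0,0],[0,0,0]],"jaw":[0,0,0,0,0,0,0,0,0,0,0,0]}'
python3 - <<'E'
from h import *
s=manip.state(); im=manip.grab_frame("wrist"); cv2.imwrite("pics/w5.png",im); cv2.imwrite("pics/s5.png",cv2.resize(manip.grab_frame("scene")[210:310,330:450],None,fx=5,fy=5,interpolation=2))
print(s['time'],s['tool_pos'],s['contact_force'])
E
```

```text
time: 5.9
tool_pos: [0.5821, -0.0093, 0.2059]
tool_rot: [-0.707, 0.707, 0.006, -0.006]
contact_force: [-0.4, 0.5, 0.8]
gripper_width: -0.002
5.9 [ 0.58213958 -0.00926319  0.20589554] [-0.41179983  0.52768166  0.81350986]
```

View pics/w5.png

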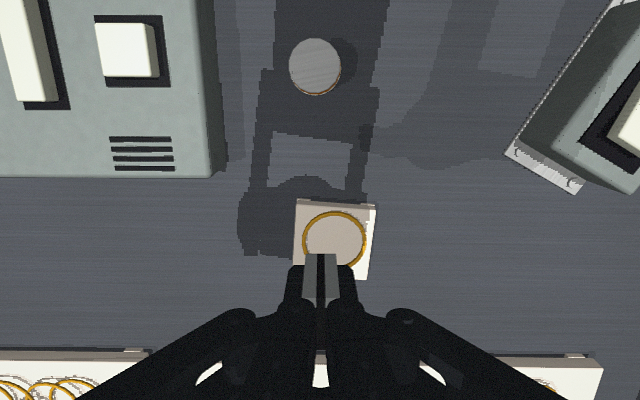

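View pics/s5.png

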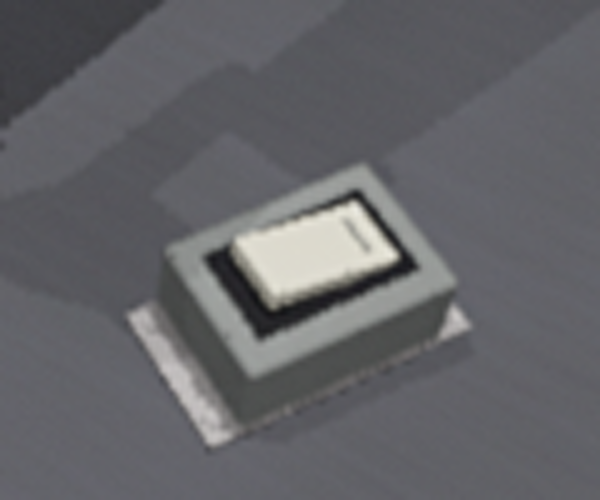

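The rocker has tipped: its unmarked end now stands up. The square key's face is at about (126,49) in the wrist view.

```bash
python3 - <<'E'
from h import *
s=manip.state(); c=cam("wrist",s); im=cv2.imread("pics/w5.png")
for lo in(200,225):
  for b in blobs(im,lo,500,20000): print(lo,np.round(b[:3]),np.round(plane(c,b[1:3],.074),4),[plane(c,p,.074)[:2].round(3).tolist() for p in cv2.boxPoints(b[3])])
cv2.imwrite("pics/z5.png",cv2.resize(im[0:190,0:230],None,fx=3,fy=3))
for b in [(0,177),(210,177),(210,0)]: print(plane(c,b,.058))
E
```

```text
200 [1676.  568.  380.] [0.7708 0.2372 0.074 ] [[0.794, 0.187], [0.755, 0.18], [0.755, 0.267], [0.794, 0.277]]
200 [1974.   62.  369.] [ 0.7666 -0.2551  0.074 ] [[0.758, -0.313], [0.755, -0.182], [0.783, -0.186], [0.786, -0.32]]
200 [2468.  122.   49.] [ 0.479 -0.152  0.074] [[0.463, -0.169], [0.458, -0.135], [0.496, -0.134], [0.501, -0.171]]
200 [2663.   19.   51.] [ 0.482 -0.226  0.074] [[0.451, -0.237], [0.446, -0.217], [0.515, -0.215], [0.52, -0.237]]
225 [1646.  568.  380.] [0.771  0.2377 0.074 ] [[0.795, 0.187], [0.756, 0.18], [0.755, 0.267], [0.794, 0.277]]
225 [1953.   62.  369.] [ 0.7667 -0.2552  0.074 ] [[0.758, -0.313], [0.755, -0.183], [0.783, -0.187], [0.786, -0.32]]
225 [2351.  122.   49.] [ 0.4788 -0.1521  0.074 ] [[0.463, -0.169], [0.458, -0.135], [0.496, -0.135], [0.501, -0.17]]
225 [2502.   19.   51.] [ 0.4817 -0.2263  0.074 ] [[0.451, -0.237], [0.447, -0.218], [0.514, -0.216], [0.519, -0.237]]
[ 0.57959302 -0.27928433  0.058     ]
[ 0.57631242 -0.10202376  0.058     ]
[ 0.44368665 -0.09151725  0.058     ]
```

View pics/z5.png

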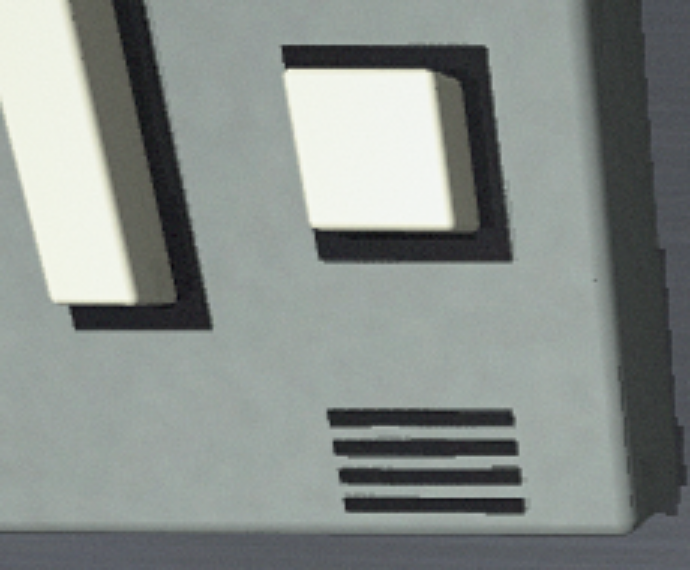

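```bash
python3 -m jog '{"offset":[[-0.51,-0.71,0],[-0.51,-0.72,0],[-0.51,-0.71,0],[-0.51,-0.72,0],[0,0,-0.8],[0,0,-0.8],[0,0,-0.5],[0,0,0],[0,0,0],[0,0,0]],"angular":[[0,0,0],[0,0,0],[0,0,0],[0,0,0],[0,0,0],[0,0,0],[0,0,0],[0,0,0],[0,0,0],[0,0,0]],"jaw":[0,0,0,0,0,0,0,0,0,0]}'
python3 - <<'E'
from h import *
s=manip.state(); cv2.imwrite("pics/s6.png",cv2.resize(manip.grab_frame("scene")[130:240,195:325],None,fx=5,fy=5,interpolation=2))
print(s['time'],s['tool_pos'],s['contact_force'])
E
```

```text
time: 7.0
tool_pos: [0.4817, -0.151, 0.1036]
tool_rot: [-0.706, 0.708, 0.008, -0.006]
contact_force: [0.1, -0.0, 0.7]
gripper_width: 0.002
7.0 [ 0.48173539 -0.15099868  0.10364253] [ 0.08090679 -0.00889906  0.65174109]
```

View pics/s6.png

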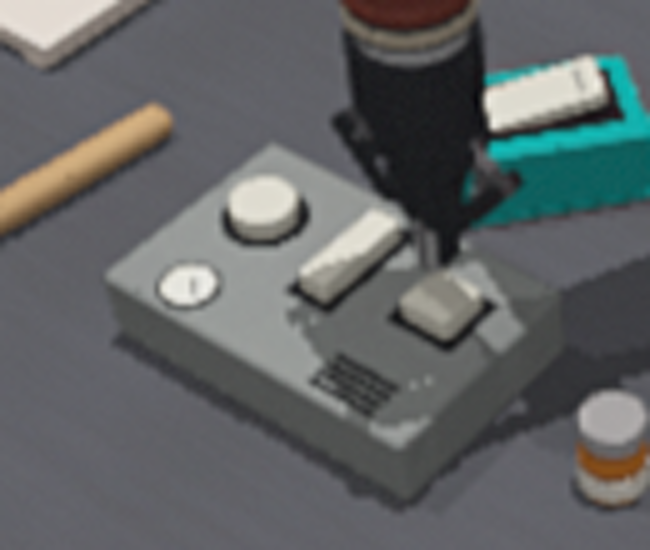

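```bash
python3 -m jog '{"offset":[[0,0,-0.12],[0,0,-0.12],[0,0,-0.12],[0,0,-0.12],[0,0,-0.1],[0,0,-0.08],[0,0,0],[0,0,0]],"angular":[[0,0,0],[0,0,0],[0,0,0],[0,0,0],[0,0,0],[0,0,0],[0,0,0],[0,0,0]],"jaw":[0,0,0,0,0,0,0,0]}'
python3 -m jog '{"offset":[[0,0,-0.06],[0,0,0],[0,0,0]],"angular":[[0,0,0],[0,0,0],[0,0,0]],"jaw":[0,0,0]}'
```

```text
time: 7.85
tool_pos: [0.4801, -0.151, 0.0681]
tool_rot: [0.707, -0.707, -0.006, 0.006]
contact_force: [0.1, -0.5, 0.7]
gripper_width: -0.0
time: 8.15
tool_pos: [0.4806, -0.1512, 0.066]
tool_rot: [-0.707, 0.707, 0.007, -0.006]
contact_force: [-1.4, 1.2, 4.4]
gripper_width: 0.0
```

```bash
python3 -m jog '{"offset":[[0,0,-0.03],[0,0,0],[0,0,0]],"angular":[[0,0,0],[0,0,0],[0,0,0]],"jaw":[0,0,0]}'
python3 -m jog '{"offset":[[0,0,-0.03],[0,0,0],[0,0,0]],"angular":[[0,0,0],[0,0,0],[0,0,0]],"jaw":[0,0,0]}'
```

```text
time: 8.45
tool_pos: [0.4807, -0.1513, 0.0659]
tool_rot: [-0.707, 0.707, 0.007, -0.006]
contact_force: [-6.2, 1.8, 12.8]
gripper_width: 0.003
time: 8.75
tool_pos: [0.4808, -0.1513, 0.0658]
tool_rot: [-0.707, 0.707, 0.006, -0.007]
contact_force: [-9.7, 4.1, 21.7]
gripper_width: -0.002
```

Fully home, at 0.0659 against the stop. Now to lift, check the console, and go to the round key.

```bash
python3 -m jog '{"offset":[[0,0,0.2],[0,0,0.5],[0,0,0.6],[0,0,0.3],[0,-0.75,0],[0,-0.75,0],[0,-0.75,0],[0,-0.75,0],[0,0,0],[0,0,0]],"angular":[[0,0,0],[0,0,0],[0,0,0],[0,0,0],[0,0,0],[0,0,0],[0,0,0],[0,0,0],[0,0,0],[0,0,0]],"jaw":[0,0,0,0,0,0,0,0,0,0]}'
python3 - <<'E'
from h import *
s=manip.state(); im=manip.grab_frame("scene"); cv2.imwrite("pics/s7.png",cv2.resize(im[130:240,195:325],None,fx=5,fy=5,interpolation=2))
print(s['time'],s['tool_pos'],s['contact_force'])
c=cam("scene")
for b in blobs(im,170,40,200): print(np.round(b[:3],1),plane(c,b[1:3],.074).round(4))
E
```

```text
time: 9.75
tool_pos: [0.4796, -0.3012, 0.1414]
tool_rot: [0.708, -0.707, -0.006, 0.006]
contact_force: [-0.3, -0.8, -0.3]
gripper_width: -0.001
9.75 [ 0.47960449 -0.30117772  0.14138289] [-0.25986302 -0.82776505 -0.28824871]
[ 74.  364.9 284.4] [0.6173 0.232  0.074 ]
[155.5  33.2 235.7] [ 1.0293 -0.5896  0.074 ]
[ 77.5 317.1 213. ] [ 0.4988 -0.0053  0.074 ]
[ 79.  283.2 190.8] [ 0.4877 -0.143   0.074 ]
[ 93.5 176.9 179.9] [ 0.648  -0.4445  0.074 ]
[168.  303.3 147.9] [ 0.2902 -0.2202  0.074 ]
[165.5 472.4  72.9] [-0.5257  0.0531  0.074 ]
```

View pics/s7.png

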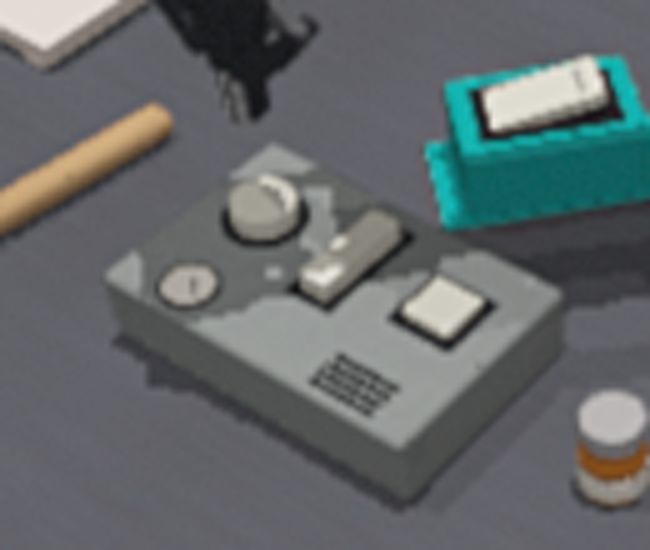

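The square key stays down and the console hasn't moved. Now pressing the round key.

```bash
python3 -m jog '{"offset":[[0.05,0,-0.3],[0,0,-0.3],[0,0,-0.3],[0,0,-0.15],[0,0,-0.12],[0,0,-0.1],[0,0,-0.08],[0,0,0],[0,0,0]],"angular":[[0,0,0],[0,0,0],[0,0,0],[0,0,0],[0,0,0],[0,0,0],[0,0,0],[0,0,0],[0,0,0]],"jaw":[0,0,0,0,0,0,0,0,0]}'
python3 -m jog '{"offset":[[0,0,-0.06],[0,0,-0.04],[0,0,0],[0,0,0]],"angular":[[0,0,0],[0,0,0],[0,0,0],[0,0,0]],"jaw":[0,0,0,0]}'
```

```text
time: 10.7
tool_pos: [0.4828, -0.3012, 0.0752]
tool_rot: [-0.707, 0.707, 0.007, -0.006]
contact_force: [0.2, -0.4, 0.4]
gripper_width: -0.001
time: 11.1
tool_pos: [0.4832, -0.3014, 0.0705]
tool_rot: [-0.707, 0.707, 0.007, -0.006]
contact_force: [1.1, -1.4, 2.7]
gripper_width: -0.003
```

```bash
python3 -m jog '{"offset":[[0,0,-0.05],[0,0,-0.05],[0,0,0],[0,0,0]],"angular":[[0,0,0],[0,0,0],[0,0,0],[0,0,0]],"jaw":[0,0,0,0]}'
python3 -m jog '{"offset":[[0,0,-0.04],[0,0,0],[0,0,0]],"angular":[[0,0,0],[0,0,0],[0,0,0]],"jaw":[0,0,0]}'
```

```text
time: 11.5
tool_pos: [0.4832, -0.3015, 0.066]
tool_rot: [-0.707, 0.707, 0.007, -0.006]
contact_force: [-0.4, 0.8, 7.3]
gripper_width: 0.001
time: 11.8
tool_pos: [0.4833, -0.3016, 0.0657]
tool_rot: [-0.707, 0.707, 0.007, -0.006]
contact_force: [-5.1, 3.0, 16.0]
gripper_width: 0.001
```

Fully home at 16 N against the stop. Now to lift straight up and back away for a check.

```bash
python3 -m jog '{"offset":[[0,0,0.15],[0,0,0.3],[0,0,0.7],[0,0,0.8],[0,0,0.8],[-0.6,0,0],[-0.6,0,0],[0,0,0],[0,0,0],[0,0,0],[0,0,0]],"angular":[[0,0,0],[0,0,0],[0,0,0],[0,0,0],[0,0,0],[0,0,0],[0,0,0],[0,0,0],[0,0,0],[0,0,0],[0,0,0]],"jaw":[0,0,0,0,0,0,0,0,0,0,0]}'
python3 - <<'E'
from h import *
s=manip.state(); im=manip.grab_frame("scene"); cv2.imwrite("pics/s8.png",im); cv2.imwrite("pics/z8.png",np.hstack([cv2.resize(im[140:240,205:305],(400,400),interpolation=2),cv2.resize(im[220:320,340:440],(400,400),interpolation=2)]))
t=manip.grab_frame("top"); cv2.imwrite("pics/t8.png",t)
print(s['time'],s['tool_pos'],s['contact_force'])
E
```

```text
time: 12.9
tool_pos: [0.4231, -0.3008, 0.2001]
tool_rot: [0.707, -0.707, -0.007, 0.007]
contact_force: [0.6, -0.1, 0.3]
gripper_width: 0.001
12.9 [ 0.42308402 -0.30081534  0.20006872] [ 0.64625609 -0.13251299  0.25582286]
```

View pics/z8.png

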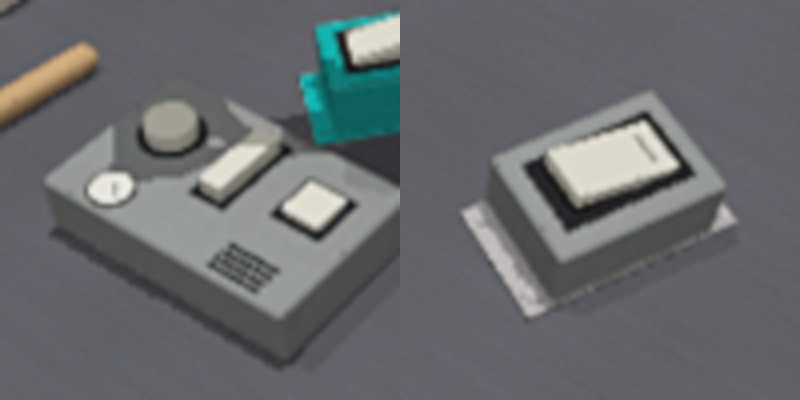

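View pics/s8.png

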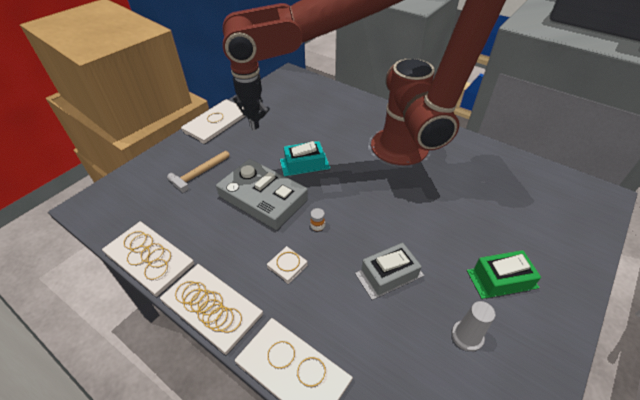

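The rocker is tipped, the square key is down, and the round key has sprung back up. The bar is up, everything else is in place, and the arm touches nothing.

```bash
python3 -c "
from plant import manip
print(manip.job_done())"
```

```text
the job is handed in; nothing more can be done
None
```

I pressed the three controls in the order asked and handed the job in at about 13 s.

| Control | Tip height at the stop | Force at the stop | Last check |
|---|---|---|---|
| Rocker, raised end | 0.0686 m | about 15 N | tipped over, other end now up |
| Square key | 0.0658 m | about 22 N | stays down |
| Round key | 0.0657 m | about 16 N | sprung back up |

- **How I judged full travel:** in each case the tip stopped moving while the force kept rising. I had no direct reading of the joints.
- **Surroundings:** in the last picture the bar key stands up, and the console, jar, bangle, mandrel and hammer are where they were. The arm was clear at z = 0.20 m with about zero contact force.
- **A check that disagreed:** two-view triangulation of the rocker came out several mm too low in absolute height, and my first attempt at it mismatched the corners. I used only the difference between its ends. That agreed with the face widths in the wrist picture that the marked end was the raised one.

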